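# Sort capped specimens into their colour trays, urgent reds first

## Task

Sort the five white specimen containers by cap colour: stand each one upright in the tray of its own colour, one container to a bay. The two red-capped ones are urgent, so get both of them into the red tray before any of the others goes into its tray. Set the containers down rather than dropping them, and leave the tube block and the amber bottle where they are.

Things in the scene. Friction and masses are not known exactly. Their poses are not given: they have to be found in the camera images.
- red_jar_center (a point): squat white specimen jar with a red screw cap: upright cylinder 45 mm in diameter, 66 mm tall overall (the cap is the top 16 mm, same diameter); 55 to 115 g. This point is its centre, 33 mm above its underside; z is up along its axis. It starts standing on the bench
- red_bottle_center (a point): slim white specimen bottle with a red screw cap: upright cylinder 36 mm in diameter, 90 mm tall overall (the cap is the top 20 mm, same diameter); 55 to 115 g. This point is its centre, 45 mm above its underside; z is up along its axis. It starts standing on the bench
- blue_jar_center (a point): squat white specimen jar with a blue screw cap: upright cylinder 45 mm in diameter, 66 mm tall overall (the cap is the top 16 mm, same diameter); 55 to 115 g. This point is its centre, 33 mm above its underside; z is up along its axis. It starts standing on the bench
- blue_bottle_center (a point): slim white specimen bottle with a blue screw cap: upright cylinder 36 mm in diameter, 90 mm tall overall (the cap is the top 20 mm, same diameter); 55 to 115 g. This point is its centre, 45 mm above its underside; z is up along its axis. It starts standing on the bench
- yellow_jar_center (a point): squat white specimen jar with a yellow screw cap: upright cylinder 45 mm in diameter, 66 mm tall overall (the cap is the top 16 mm, same diameter); 55 to 115 g. This point is its centre, 33 mm above its underside; z is up along its axis. It starts standing on the bench
- red_tray: red plastic tray with a pale square in the middle of each bay, fixed to the bench, 74 mm (its x) by 152 mm (its y), rim 12 mm high, walls 4 mm, floor 4 mm thick. A 4 mm divider as high as the rim makes two bays side by side along its y, each 66 by 70 mm inside, centred at y = -37 mm and +37 mm; each takes one container. Origin: centre of the underside, z up
- blue_tray: blue plastic tray with a pale square in the middle of each bay, fixed to the bench, 74 mm (its x) by 152 mm (its y), rim 12 mm high, walls 4 mm, floor 4 mm thick. A 4 mm divider as high as the rim makes two bays side by side along its y, each 66 by 70 mm inside, centred at y = -37 mm and +37 mm; each takes one container. Origin: centre of the underside, z up
- yellow_tray: yellow plastic tray with a pale square in the middle, fixed to the bench, 74 mm (its x) by 78 mm (its y), rim 12 mm high, walls 4 mm, floor 4 mm thick; one bay 66 by 70 mm inside, centred on the tray. Origin: centre of the underside, z up
- tube_block_center (a point): bystander, to be left alone: white foam block 90 x 90 x 35 mm holding nine clear tubes with green caps, 98 mm tall overall, standing loose beside the work. This point is its centre, 49 mm above its underside
- reagent_bottle_center (a point): bystander, to be left alone: amber reagent bottle with a black cap, 68 mm in diameter, 130 mm tall, standing loose beside the work. This point is its centre, 65 mm above its underside
Things that resemble listed ones, but are neither listed nor needed, are in the scene too. What is shaped like the part that bears red_jar_center but pink or purple is not meant.

How it is judged:
By the outcome, as a careful person would: the job done as asked, in the order asked, and still so for the second after the job is handed in, with the robot touching nothing.
It also fails if it takes over 115 s, if anything falls off the work surface, if the arm or the gripper's body presses on something with over 40 N, if the wrist force passes 120 N, or if a joint passes its speed limit or range.

## Robot

A 6-joint arm with a two-finger parallel gripper is mounted at the origin on the work surface. World frame = base frame: x ahead of the robot, y to its left, z up, the work surface at z = 0. Lengths are in m, angles in rad, forces in N, time in s.
With the tool pointing down it reaches from about 0.25 to 0.775 m from the base axis. Payload 4 kg.
Tool frame: the origin (TCP) lies midway between the tips of the shut fingers; the grasp point (between the pads) lies 19 mm behind it; z points along the fingers, y is the line along which they close (so a half turn about z gives the same grasp; the last joint's range is limited). The gripper opens to 94 mm and grips with 3 to 60 N. Pads are 16 mm wide; open, the fingers measure 119 mm over their backs; the gripper's body (75 mm by 177 mm) begins 78 mm behind the grasp point.
Start: joints at [-1.419, 0.087, 1.371, -0, 1.684, -0.103], TCP at [0.139, -0.532, 0.206] pointing down, gripper open.
Joint ranges: [-3.1, 3.1], [-0.76, 2.03], [0.27, 2.55], [-1.08, 4.22], [0.17, 2.65], [-2.57, 2.57]. Speed limits (rad/s): [2.79, 2.79, 3.14, 3.14, 3.14, 3.14].

## Interface

Orientations are given as [roll, pitch, yaw] about the fixed x, y, z axes, in that order (R = Rz(yaw) Ry(pitch) Rx(roll)).
In Python, from bench import get_obs, snapshot, close_job gives the robot as it stands. The module is installed in compiled form; this text tells all that it offers.
- The arm moves only by the tool drive_tool, never from a script. Its argument "commands" is a list of rows, each a list of 6 numbers: the shift along the tool's x, y, z in units of 0.04 m (1.0 is 0.04 m), then the turn, a rotation vector about the tool's x, y, z in units of 0.1 rad (1.0 is 0.1 rad). In form: [[dx, dy, dz, wx, wy, wz], ...]. A call has 1 to 20 rows; each row shifts and turns the commanded pose from where the row before left it, along the tool's axes as they then stand; what a row does not reach is not made up. A row lasts 1/8 s, in which the tool goes at most 62.5 mm and 10.7 degrees, less where a joint would pass 70% of its speed; a pose out of reach is approached as far as the arm can. A call with a number of a shift or a turn outside -1 to 1 is refused whole. A call with a gripper value outside its range is refused whole. "gripper" is the closure, from 0 (fully open) to 1 (shut), set as the call begins (left out, the last holds). The fingers move at their own pace and stop on an object; the grip force is fixed at half the most. Time passes only in rows, so rows that do not move let the fingers close. It gives the time, the measured TCP pose, the force, the opening and the grip force at its end, in the units of the state.
- get_obs(): the state, without advancing time (a new reading comes with each control period).
- snapshot(name): name is "side" or "top" or "wrist"; returns a dict with "image" (384x512x3 uint8, blue, green, red), "range_z" (384x512 float32, m along the optical axis (not along the pixel's ray), 0 where there is no reading), "fx", "fy", "cx", "cy" (pixels), "k1" (the pictures are not rectified: a ray, as slopes to the right and down, at radius r is drawn at 1 + k1 r^2 times it, then the intrinsics apply), "rvec" (rotation vector, rad) and "tvec" (3), from world to camera coordinates, as OpenCV has them. Camera axes: x right, y down, z forward; pixel columns grow to the right and rows downward; lengths in m; the calibration is good to about 2 mm. A picture is of the moment at which its call begins.
- close_job(): hands the job in; it is judged then, once.
The state is a dict: "time": time; "joint_positions": joint angles; "qvel": joint speeds; "joint_torque": joint torques, N m; "tool_pos": TCP position; "ee_rot": TCP orientation; "wrist_force": force on the tool from outside, world axes, zero at the start; "wrist_torque": the same for the moment, N m; "width": finger opening in m; "finger_force": force on a finger pad.
Only numpy, scipy, OpenCV 4.12 (cv2) and the standard library are available. Lean on these libraries where they do the work, as an engineer would, in place of code of your own. Each camera call takes 0.05 s, during which the arm holds its last target. There are 200 camera calls.

## Working session

There is one attempt and no reset: what is moved stays moved. The work goes in short steps, Python scripts to look and compute and a tool call to move; the robot and the scene stay as the last step left them, time stands still between calls to the robot, and variables do not carry over. Pictures are saved under pics/ and viewed, at most 14 in all, crops included, and the job is handed in when it is done.

Besides the shell and the picture viewer there is one more tool, called after "Emit:" as name(argument=value, ...) on one line, values as JSON. drive_tool: Moves the arm, as the interface text tells. Its arguments: {"type":"object","properties":{"commands":{"type":"array"},"gripper":{"type":"number"}},"required":["commands"]}

```bash
mkdir -p pics
cat > h.py <<'E'
import numpy as np, cv2
from bench import get_obs, snapshot, close_job
def cloud(s):
    """world xyz for each pixel"""
    h,w=s["range_z"].shape
    K=np.array([[s["fx"],0,s["cx"]],[0,s["fy"],s["cy"]],[0,0,1.]])
    u,v=np.meshgrid(np.arange(w),np.arange(h))
    p=np.stack([u,v],-1).reshape(-1,1,2).astype(np.float64)
    n=cv2.undistortPoints(p,K,np.array([s["k1"],0,0,0.])).reshape(h,w,2)
    z=s["range_z"].astype(float)
    c=np.dstack([n[...,0]*z,n[...,1]*z,z])
    R=cv2.Rodrigues(np.array(s["rvec"],float))[0]
    return (c-np.array(s["tvec"]).reshape(3))@R
E
python3 - <<'E'
from h import *
o=get_obs(); print({k:np.round(v,3) for k,v in o.items()})
for n in("top","side"):
    s=snapshot(n); cv2.imwrite(f"pics/{n}0.png",s["image"]); np.save(f"{n}0.npy",s,allow_pickle=True)
    R=cv2.Rodrigues(np.array(s["rvec"],float))[0]; print(n,-R.T@np.array(s["tvec"]).reshape(3),s["fx"],s["k1"])
E
```

```text
{'time': np.float64(0.0), 'joint_positions': array([-1.419,  0.088,  1.372,  0.   ,  1.684, -0.103]), 'qvel': array([-0.001,  0.001,  0.   ,  0.003, -0.001,  0.001]), 'joint_torque': array([-0.0000e+00, -3.4017e+01, -3.0243e+01,  7.2000e-02,  3.3000e-02,
       -0.0000e+00]), 'tool_pos': array([ 0.139, -0.532,  0.204]), 'ee_rot': array([-3.14 , -0.   ,  0.255]), 'wrist_force': array([-0.046, -0.401,  0.105]), 'wrist_torque': array([-0.022,  0.041,  0.01 ]), 'finger_force': np.float64(0.0), 'width': np.float64(0.094)}
top [ 0.37602457 -0.01983089  1.34523459] 429.8344552546476 -0.07296776185854809
side [-0.35550438  0.83235555  0.83682108] 439.3332550970525 -0.009374381388735475
```

View pics/top0.png

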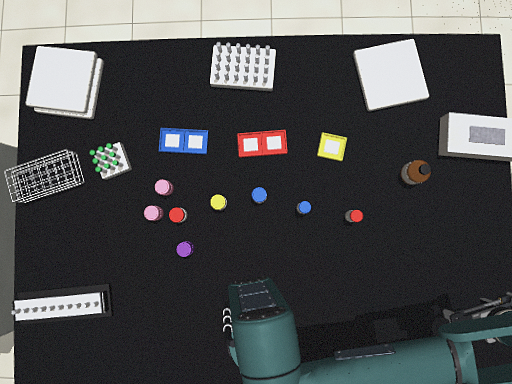

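View pics/side0.png

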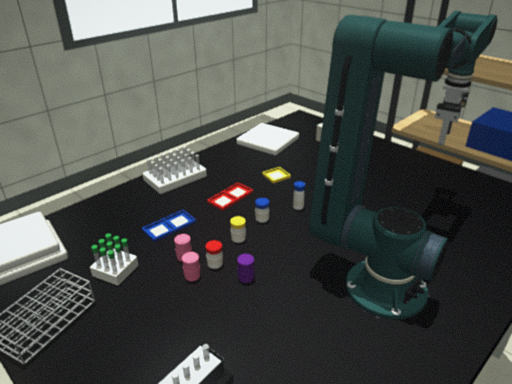

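Top view: trays are blue (184,141), red (262,143) and yellow (333,147). The white containers are red jar (177,215), yellow jar (218,202), blue jar (259,195), blue bottle (304,207) and red bottle (356,216). There are three lookalikes: pink (163,187), pink (152,213) and purple (184,249). The red jar at (177,215) fits because it has a red cap on a white body, while the others are pink or purple all over. I'll confirm that in one crop and measure.

Run:
```python
from h import *
s=np.load("top0.npy",allow_pickle=True).item(); P=cloud(s); im=s["image"]
hsv=cv2.cvtColor(im,cv2.COLOR_BGR2HSV); sat=(hsv[...,1]>80)&(hsv[...,2]>50)
def rep(n,u,v,r,ztop):
    m=np.zeros(im.shape[:2],bool); m[v-r:v+r+1,u-r:u+r+1]=True
    q=P[m&(s["range_z"]>0)]; zt=np.percentile(q[:,2],97)
    q=q[np.abs(q[:,2]-ztop)<.008]; c=(q.min(0)+q.max(0))/2
    print(n,"ztop",zt.round(4),"mean",q.mean(0).round(4),"mid",c.round(4),"ext",np.ptp(q,axis=0).round(4),len(q), "hsv",hsv[v,u])
for n,u,v,z in[("redjar",177,215,.066),("yeljar",218,202,.066),("blujar",259,195,.066),("blubot",304,207,.09),("redbot",356,216,.09),("pink1",163,187,.066),("pink2",152,213,.066),("purp",184,249,.066)]: rep(n,u,v,12,z)
def tray(n,u,v,ru,h0,h1):
    m=np.zeros(im.shape[:2],np.uint8); m[v-18:v+19,u-ru:u+ru+1]=1
    k=(m>0)&sat&(hsv[...,0]>=h0)&(hsv[...,0]<=h1) 
    k=cv2.morphologyEx(k.astype(np.uint8),cv2.MORPH_CLOSE,np.ones((25,25)))>0
    k&=(m>0)
    q=P[k]; r=cv2.minAreaRect(q[:,:2].astype(np.float32)*1000); print(n,r,np.median(q[:,2]))
tray("blue",184,141,32,100,130)
tray("red",262,143,32,0,12)
tray("red2",262,143,32,168,180)
tray("yel",333,147,22,20,35)
def rng(u,v,r,n):
    q=P[v-r:v+r+1,u-r:u+r+1].reshape(-1,3);print(n,np.median(q,0).round(3))
rng(110,160,10,"tubes");rng(418,172,8,"amber")
cv2.imwrite("pics/crop0.png",cv2.resize(im[125:265,135:375],None,fx=3.3,fy=3.3,interpolation=cv2.INTER_CUBIC))
```

```text
redjar ztop 0.0705 mean [0.3964 0.252  0.0673] mid [0.3967 0.2524 0.0659] ext [0.042  0.0433 0.0142] 177 hsv [  1 183 228]
yeljar ztop 0.0707 mean [0.433  0.1266 0.0669] mid [0.434  0.1261 0.0658] ext [0.0423 0.0419 0.0146] 175 hsv [ 31 144 234]
blujar ztop 0.0703 mean [0.4531 0.0029 0.0674] mid [0.4531 0.0029 0.0664] ext [0.042  0.0418 0.0117] 177 hsv [109 164 226]
blubot ztop 0.0931 mean [ 0.4132 -0.1295  0.0908] mid [ 0.4132 -0.1295  0.0899] ext [0.0323 0.0326 0.0153] 120 hsv [109 160 226]
redbot ztop 0.0933 mean [ 0.3853 -0.2773  0.0909] mid [ 0.3848 -0.2784  0.0901] ext [0.0322 0.0351 0.0126] 119 hsv [  1 174 229]
pink1 ztop 0.0703 mean [0.4807 0.2954 0.0668] mid [0.4816 0.2958 0.0666] ext [0.0426 0.0431 0.0143] 177 hsv [159  57 229]
pink2 ztop 0.0706 mean [0.4027 0.3281 0.0673] mid [0.4036 0.3285 0.0658] ext [0.0422 0.0434 0.0154] 180 hsv [159  58 228]
purp ztop 0.0706 mean [0.2928 0.2296 0.0675] mid [0.2925 0.2306 0.0659] ext [0.0416 0.0454 0.0141] 183 hsv [139 134 201]
blue ((557.0064697265625, 129.61412048339844), (447.679443359375, 141.19525146484375), 57.0529899597168) 0.006299203863202233
red ((517.458984375, -14.242424011230469), (282.9360656738281, 157.2299041748047), 4.1492838859558105) 0.005800812582505184
red2 ((536.16943359375, 6.526771545410156), (149.1861114501953, 291.58563232421875), 73.28114318847656) 0.00579754721862033
yel ((497.806884765625, -158.46864318847656), (100.9273910522461, 354.9915466308594), 57.16767883300781) 0.005596780144789681
tubes [0.564 0.459 0.054]
amber [ 0.507 -0.459  0.1  ]
```

View pics/crop0.png

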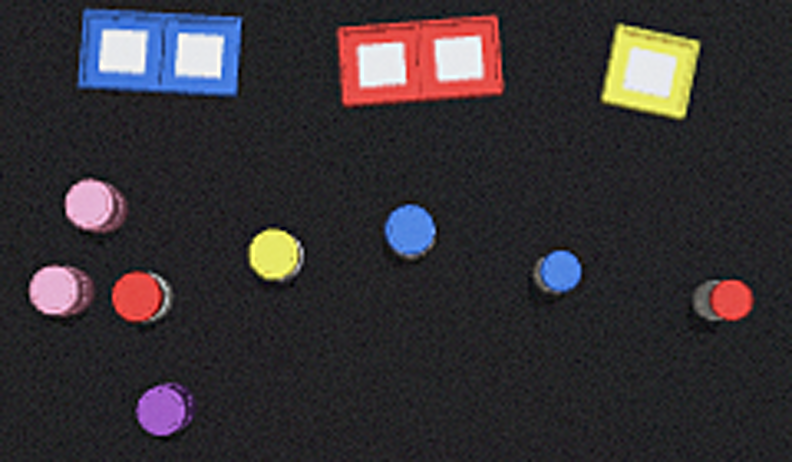

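The crop confirms it: at (140,296) the red cap sits on a white body, while the pink (60,290), pink (92,205) and purple (165,410) ones are coloured all over. Next, the bay centres from the pale squares.

Run:
```python
from h import *
s=np.load("top0.npy",allow_pickle=True).item(); P=cloud(s); im=s["image"]
w=((im.min(2)>150)).astype(np.uint8)
n,L,st,c=cv2.connectedComponentsWithStats(w)
for i in range(1,n):
    u,v=c[i]
    if 150<u<350 and 125<v<165 and st[i,4]>40:
        q=P[L==i]; q=q[np.abs(q[:,2])<.02]; print((u.round(),v.round()),st[i,4],q.mean(0).round(4))
```

```text
(np.float64(172.0), np.float64(140.0)) 178 [0.6328 0.2793 0.0057]
(np.float64(195.0), np.float64(141.0)) 180 [0.6269 0.2047 0.0053]
(np.float64(274.0), np.float64(142.0)) 182 [ 0.6191 -0.0446  0.0053]
(np.float64(250.0), np.float64(144.0)) 182 [0.6149 0.029  0.0052]
(np.float64(331.0), np.float64(147.0)) 195 [ 0.6026 -0.2261  0.005 ]
```

Emit:
drive_tool(commands=[[0, 0, 0, 0, 0, -1], [0, 0, 0, 0, 0, -1], [0, 0, 0, 0, 0, -1], [0, 0, 0, 0, 0, -1], [0, 0, 0, 0, 0, -1], [0, 0, 0, 0, 0, -1], [0, 0, 0, 0, 0, -1], [0, 0, 0, 0, 0, -1], [0, 0, 0, 0, 0, -1], [0, 0, 0, 0, 0, -1], [0, 0, 0, 0, 0, -1], [0, 0, 0, 0, 0, -1], [0, 0, 0, 0, 0, -1], [0, 0, 0, 0, 0, -0.16]], gripper=0)

```text
time: 1.85
tool_pos: [0.1386, -0.532, 0.2049]
ee_rot: [-3.141, -0.001, 1.57]
wrist_force: [-0.1, -0.5, 0.8]
width: 0.0938
finger_force: 0.0
```

Emit:
drive_tool(commands=[[0.9, 0.88, 0.2, 0, 0, 0], [0.9, 0.88, 0.2, 0, 0, 0], [0.9, 0.88, 0.2, 0, 0, 0], [0.9, 0.88, 0.2, 0, 0, 0], [0.9, 0.88, 0.2, 0, 0, 0], [0.9, 0.88, 0.2, 0, 0, 0], [0.95, 0.87, 0.2, 0, 0, 0], [0, 0, 0, 0, 0, 0]], gripper=0)

```text
time: 2.85
tool_pos: [0.3859, -0.2754, 0.1485]
ee_rot: [-3.141, -0.002, 1.575]
wrist_force: [-1.4, -0.0, -0.1]
width: 0.0939
finger_force: 0.0
```

```bash
cat >> h.py <<'E'
def caps(tag, z):
    """wrist look: cap-coloured blobs near height z"""
    s=snapshot("wrist"); cv2.imwrite(f"pics/{tag}.png",s["image"]); P=cloud(s)
    hsv=cv2.cvtColor(s["image"],cv2.COLOR_BGR2HSV)
    m=((hsv[...,1]>110)&(hsv[...,2]>60)&(np.abs(P[...,2]-z)<.006)&(s["range_z"]>0)).astype(np.uint8)
    n,L,st,c=cv2.connectedComponentsWithStats(m)
    for i in range(1,n):
        if st[i,4]>150:
            q=P[L==i]; print(tag,c[i].round(),st[i,4],"mid",((q.min(0)+q.max(0))/2).round(4),"ext",np.ptp(q,axis=0).round(3),"hue",int(np.median(hsv[...,0][L==i])))
E
python3 -c "
from h import *
caps('w1',.09)"
```

```text
w1 [292.  21.] 436 mid [ 0.4116 -0.1321  0.0883] ext [0.035 0.033 0.009] hue 94
w1 [253. 206.] 1040 mid [ 0.3837 -0.2801  0.0885] ext [0.034 0.035 0.008] hue 2
```

View pics/w1.png

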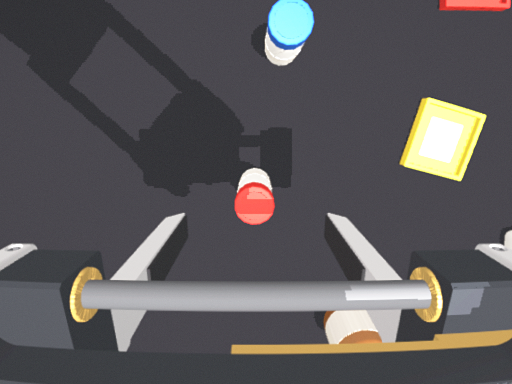

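The wrist view shows the red cap at (253,206), centred between the fingers, about 4 mm towards -y. Descend and grip.

Emit:
drive_tool(commands=[[-0.1, -0.03, 0.8, 0, 0, 0], [0, 0, 0.8, 0, 0, 0], [0, 0, 0.8, 0, 0, 0], [0, 0, 0.4, 0, 0, 0], [0, 0, 0, 0, 0, 0]], gripper=0)

```text
time: 3.52
tool_pos: [0.3824, -0.2825, 0.0366]
ee_rot: [-3.14, -0.001, 1.569]
wrist_force: [0.2, 0.4, -0.3]
width: 0.094
finger_force: 0.0
```

Emit:
drive_tool(commands=[[0, 0, 0, 0, 0, 0], [0, 0, 0, 0, 0, 0], [0, 0, 0, 0, 0, 0], [0, 0, 0, 0, 0, 0], [0, 0, 0, 0, 0, 0], [0, 0, 0, 0, 0, 0]], gripper=1)

```text
time: 4.28
tool_pos: [0.3835, -0.2823, 0.0375]
ee_rot: [3.142, 0.0, 1.571]
wrist_force: [0.4, 0.4, 0.5]
width: 0.0374
finger_force: 0.6
```

Emit:
drive_tool(commands=[[0, 0, 0, 0, 0, 0], [0, 0, 0, 0, 0, 0], [0, 0, 0, 0, 0, 0], [0, 0, -0.4, 0, 0, 0], [0, 0, -0.8, 0, 0, 0], [0, 0, -0.8, 0, 0, 0], [0, 0, -0.8, 0, 0, 0], [0, 0, -0.4, 0, 0, 0], [0.5, 0.5, 0, 0, 0, 0], [0.8, 0.8, 0, 0, 0, 0], [0.8, 0.8, 0, 0, 0, 0], [0.8, 0.8, 0, 0, 0, 0], [0.8, 0.8, 0, 0, 0, 0], [0.8, 0.8, 0, 0, 0, 0], [0.8, 0.8, 0, 0, 0, 0], [0.55, 0.6, 0, 0, 0, 0], [0, 0, 0, 0, 0, 0]], gripper=1)

```text
time: 6.4
tool_pos: [0.62, -0.0465, 0.1643]
ee_rot: [-3.14, -0.0, 1.574]
wrist_force: [0.1, -0.2, -1.1]
width: 0.0356
finger_force: 30.0
```

```bash
cat >> h.py <<'E'
def bays(tag):
    """wrist look: pale squares in trays"""
    s=snapshot("wrist"); cv2.imwrite(f"pics/{tag}.png",s["image"]); P=cloud(s)
    m=((s["image"].min(2)>120)&(P[...,2]>0)&(P[...,2]<.012)&(s["range_z"]>0)).astype(np.uint8)
    n,L,st,c=cv2.connectedComponentsWithStats(m)
    for i in range(1,n):
        if st[i,4]>300:
            q=P[L==i]; print(tag,c[i].round(),st[i,4],"mid",((q.min(0)+q.max(0))/2).round(4),"ext",np.ptp(q,axis=0).round(3))
E
python3 -c "
from h import *
bays('w2'); print(get_obs()['tool_pos'])"
```

```text
w2 [251. 113.] 1357 mid [0.6135 0.0285 0.0045] ext [0.042 0.046 0.005]
w2 [255. 172.] 938 mid [ 0.6185 -0.0435  0.0044] ext [0.042 0.042 0.005]
[ 0.61926362 -0.04767027  0.16454941]
```

View pics/w2.png

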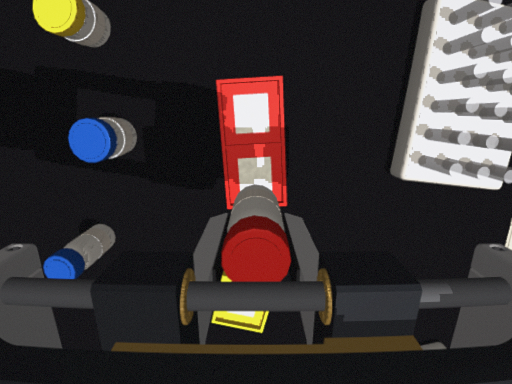

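The view shows the red bottle held upright, with the near red bay (pale square at 255,172) under it. Lower and check before releasing.

Emit:
drive_tool(commands=[[0, 0, 0.5, 0, 0, 0], [0, 0, 0.8, 0, 0, 0], [0, 0, 0.8, 0, 0, 0], [0, 0, 0.5, 0, 0, 0], [0, 0, 0.3, 0, 0, 0], [0, 0, 0.18, 0, 0, 0], [0, 0, 0, 0, 0, 0], [0, 0, 0, 0, 0, 0]], gripper=1)

```text
time: 7.45
tool_pos: [0.6202, -0.0484, 0.0434]
ee_rot: [3.14, 0.0, 1.571]
wrist_force: [-1.1, -0.1, -0.1]
width: 0.0357
finger_force: 30.0
```

Emit:
drive_tool(commands=[[0, 0, 0.04, 0, 0, 0], [0, 0, 0, 0, 0, 0]], gripper=1)

```text
time: 7.7
tool_pos: [0.6201, -0.0483, 0.0415]
ee_rot: [3.14, 0.0, 1.571]
wrist_force: [-0.1, -0.7, 0.9]
width: 0.0354
finger_force: 30.0
```

Emit:
drive_tool(commands=[[0, 0, 0, 0, 0, 0], [0, 0, 0, 0, 0, 0], [0, 0, 0, 0, 0, 0], [0, 0, 0, 0, 0, 0], [0, 0, 0, 0, 0, 0], [0, 0, -0.6, 0, 0, 0], [0, 0, -0.8, 0, 0, 0], [0, 0, -0.8, 0, 0, 0], [0, 0, -0.8, 0, 0, 0], [0.94, -0.7, 0, 0, 0, 0], [0.94, -0.7, 0, 0, 0, 0], [0.94, -0.7, 0, 0, 0, 0], [0.94, -0.7, 0, 0, 0, 0], [0.94, -0.7, 0, 0, 0, 0], [0.94, -0.7, 0, 0, 0, 0], [0.94, -0.7, 0, 0, 0, 0], [0.94, -0.7, 0, 0, 0, 0], [0, 0, 0, 0, 0, 0], [0, 0, 0, 0, 0, 0]], gripper=0)

```text
time: 10.07
tool_pos: [0.3957, 0.2522, 0.1608]
ee_rot: [3.141, 0.001, 1.571]
wrist_force: [0.8, 0.1, 0.5]
width: 0.0941
finger_force: 0.0
```

```bash
python3 -c "
from h import *
caps('w3',.066); print(get_obs()['tool_pos'])"
```

```text
w3 [255. 188.] 1472 mid [0.394  0.2528 0.0645] ext [0.044 0.043 0.009] hue 1
w3 [156. 207.] 1226 mid [0.2923 0.2301 0.0647] ext [0.045 0.044 0.009] hue 141
[0.39599541 0.25186688 0.16067284]
```

View pics/w3.png

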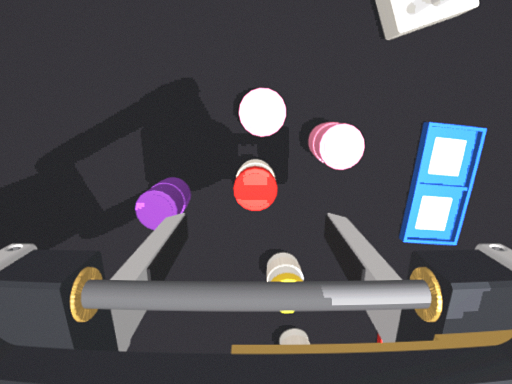

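Red jar's red cap at (255,188) is centred between the fingers. The pink ones (262,112) and (340,147) and the purple one (157,210) are clear of them.

Emit:
drive_tool(commands=[[0, -0.02, 0.6, 0, 0, 0], [0, 0, 0.8, 0, 0, 0], [0, 0, 0.8, 0, 0, 0], [0, 0, 0.8, 0, 0, 0], [0, 0, 0.45, 0, 0, 0], [0, 0, 0, 0, 0, 0]], gripper=0)

```text
time: 10.88
tool_pos: [0.3941, 0.2508, 0.0209]
ee_rot: [-3.138, 0.002, 1.568]
wrist_force: [-0.4, -0.3, 0.3]
width: 0.0939
finger_force: 0.0
```

Emit:
drive_tool(commands=[[0, 0, 0, 0, 0, 0], [0, 0, 0, 0, 0, 0], [0, 0, 0, 0, 0, 0], [0, 0, 0, 0, 0, 0], [0, 0, 0, 0, 0, 0], [0, 0, 0, 0, 0, 0], [0, 0, 0, 0, 0, 0], [0, 0, 0, 0, 0, 0]], gripper=1)

```text
time: 11.88
tool_pos: [0.3947, 0.2526, 0.0228]
ee_rot: [3.141, -0.0, 1.571]
wrist_force: [0.5, 0.3, 0.9]
width: 0.0448
finger_force: 30.0
```

Emit:
drive_tool(commands=[[0, 0, -0.4, 0, 0, 0], [0, 0, -0.9, 0, 0, 0], [0, 0, -0.9, 0, 0, 0], [0, 0, -0.9, 0, 0, 0], [0, 0, -0.4, 0, 0, 0], [-0.4, 0.4, 0, 0, 0, 0], [-0.8, 0.8, 0, 0, 0, 0], [-0.8, 0.8, 0, 0, 0, 0], [-0.8, 0.8, 0, 0, 0, 0], [-0.8, 0.8, 0, 0, 0, 0], [-0.8, 0.8, 0, 0, 0, 0], [-0.8, 0.7, 0, 0, 0, 0], [-0.4, 0.4, 0, 0, 0, 0], [0, 0, 0, 0, 0, 0], [0, 0, 0, 0, 0, 0]], gripper=1)

```text
time: 13.75
tool_pos: [0.6138, 0.0293, 0.1621]
ee_rot: [-3.14, -0.001, 1.571]
wrist_force: [-0.0, 0.3, 0.0]
width: 0.0448
finger_force: 30.0
```

```bash
python3 -c "
from h import *
bays('w4'); print(get_obs()['tool_pos'])"
```

```text
w4 [268.  21.] 1592 mid [0.626  0.2028 0.0044] ext [0.044 0.045 0.005]
w4 [256. 174.] 963 mid [0.6136 0.0299 0.0047] ext [0.042 0.042 0.004]
w4 [249. 339.] 324 mid [ 0.6041 -0.213   0.005 ] ext [0.043 0.025 0.004]
[0.61379939 0.02950894 0.1624423 ]
```

Emit:
drive_tool(commands=[[0, 0, 0.4, 0, 0, 0], [0, 0, 0.8, 0, 0, 0], [0, 0, 0.8, 0, 0, 0], [0, 0, 0.8, 0, 0, 0], [0, 0, 0.4, 0, 0, 0], [0, 0, 0.15, 0, 0, 0], [0, 0, 0.05, 0, 0, 0], [0, 0, 0.02, 0, 0, 0], [0, 0, 0, 0, 0, 0]], gripper=1)

```text
time: 14.92
tool_pos: [0.6154, 0.0285, 0.027]
ee_rot: [3.14, 0.0, 1.571]
wrist_force: [-0.1, -0.7, -0.4]
width: 0.045
finger_force: 30.0
```

Emit:
drive_tool(commands=[[0, 0, 0, 0, 0, 0], [0, 0, 0, 0, 0, 0], [0, 0, 0, 0, 0, 0], [0, 0, 0, 0, 0, 0], [0, 0, 0, 0, 0, 0], [0, 0, -0.6, 0, 0, 0], [0, 0, -0.9, 0, 0, 0], [0, 0, -0.9, 0, 0, 0], [0, 0, -0.9, 0, 0, 0], [-0.13, -0.8, 0, 0, 0, 0], [-0.13, -0.8, 0, 0, 0, 0], [-0.13, -0.8, 0, 0, 0, 0], [-0.13, -0.8, 0, 0, 0, 0], [-0.13, -0.8, 0, 0, 0, 0], [0, 0, 0, 0, 0, 0], [0, 0, 0, 0, 0, 0]], gripper=0)

```text
time: 16.92
tool_pos: [0.4554, 0.0026, 0.1582]
ee_rot: [3.14, 0.0, 1.571]
wrist_force: [-0.5, 0.3, -1.0]
width: 0.0944
finger_force: 0.0
```

```bash
python3 -c "
from h import *
caps('w5',.066); print(get_obs()['tool_pos'])
s=snapshot('top'); cv2.imwrite('pics/t5.png',cv2.resize(s['image'][110:270,130:380],None,fx=3,fy=3,interpolation=cv2.INTER_CUBIC))"
```

```text
w5 [229.  58.] 196 mid [0.4311 0.1265 0.0641] ext [0.043 0.044 0.008] hue 30
w5 [415. 165.] 1603 mid [0.614  0.0285 0.066 ] ext [0.045 0.044 0.012] hue 2
w5 [252. 189.] 1508 mid [0.4512 0.0033 0.0644] ext [0.044 0.045 0.009] hue 108
[0.45558331 0.00261129 0.15807383]
```

View pics/t5.png

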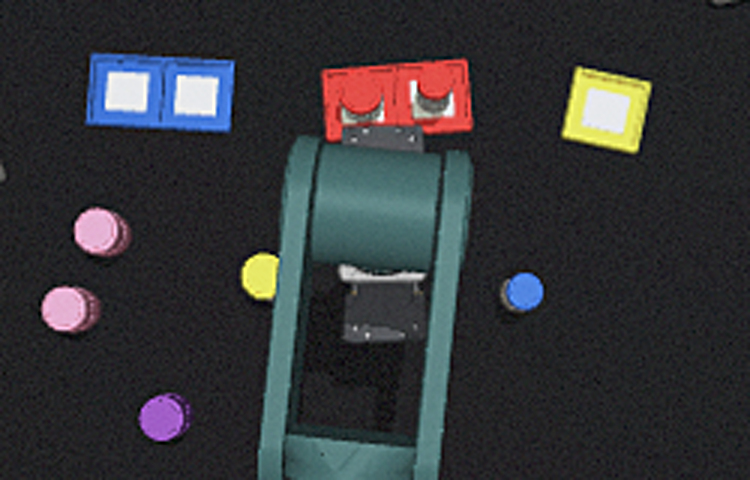

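Both red containers stand in the red tray: caps at (362,95) and (436,90) in the crop. Now the blue jar.

Emit:
drive_tool(commands=[[0, -0.08, 0.6, 0, 0, 0], [0, 0, 0.8, 0, 0, 0], [0, 0, 0.8, 0, 0, 0], [0, 0, 0.8, 0, 0, 0], [0, 0, 0.4, 0, 0, 0], [0, 0, 0, 0, 0, 0]], gripper=0)

```text
time: 17.77
tool_pos: [0.4509, 0.0027, 0.0208]
ee_rot: [-3.139, -0.0, 1.571]
wrist_force: [-0.4, -0.3, 0.2]
width: 0.0937
finger_force: 0.0
```

Emit:
drive_tool(commands=[[0, 0, 0, 0, 0, 0], [0, 0, 0, 0, 0, 0], [0, 0, 0, 0, 0, 0], [0, 0, 0, 0, 0, 0], [0, 0, 0, 0, 0, 0], [0, 0, 0, 0, 0, 0], [0, 0, 0, 0, 0, 0], [0, 0, 0, 0, 0, 0]], gripper=1)

```text
time: 18.77
tool_pos: [0.4516, 0.0025, 0.022]
ee_rot: [3.141, 0.0, 1.571]
wrist_force: [0.6, 0.1, 1.9]
width: 0.0448
finger_force: 30.0
```

Emit:
drive_tool(commands=[[0, 0, -0.4, 0, 0, 0], [0, 0, -0.9, 0, 0, 0], [0, 0, -0.9, 0, 0, 0], [0, 0, -0.9, 0, 0, 0], [0, 0, -0.4, 0, 0, 0], [0.4, 0.4, 0, 0, 0, 0], [0.85, 0.7, 0, 0, 0, 0], [0.85, 0.7, 0, 0, 0, 0], [0.85, 0.75, 0, 0, 0, 0], [0.85, 0.75, 0, 0, 0, 0], [0.85, 0.7, 0, 0, 0, 0], [0.35, 0.35, 0, 0, 0, 0], [0, 0, 0, 0, 0, 0], [0, 0, 0, 0, 0, 0]], gripper=1)

```text
time: 20.52
tool_pos: [0.6247, 0.2019, 0.1612]
ee_rot: [-3.14, 0.001, 1.57]
wrist_force: [-0.3, 0.2, -1.1]
width: 0.0449
finger_force: 30.0
```

```bash
python3 -c "
from h import *
bays('w6'); print(get_obs()['tool_pos'])"
```

```text
w6 [262. 112.] 1473 mid [0.6321 0.2779 0.0048] ext [0.044 0.048 0.005]
w6 [258. 172.] 1052 mid [0.6259 0.2052 0.0044] ext [0.043 0.043 0.006]
[0.62478089 0.20171875 0.1616232 ]
```

Emit:
drive_tool(commands=[[0.07, 0.03, 0.4, 0, 0, 0], [0, 0, 0.8, 0, 0, 0], [0, 0, 0.8, 0, 0, 0], [0, 0, 0.8, 0, 0, 0], [0, 0, 0.4, 0, 0, 0], [0, 0, 0.15, 0, 0, 0], [0, 0, 0.05, 0, 0, 0], [0, 0, 0.02, 0, 0, 0], [0, 0, 0, 0, 0, 0]], gripper=1)

```text
time: 21.7
tool_pos: [0.6273, 0.2055, 0.0262]
ee_rot: [3.14, -0.0, 1.571]
wrist_force: [0.0, -0.6, -0.4]
width: 0.0444
finger_force: 30.0
```

Emit:
drive_tool(commands=[[0, 0, 0, 0, 0, 0], [0, 0, 0, 0, 0, 0], [0, 0, 0, 0, 0, 0], [0, 0, 0, 0, 0, 0], [0, 0, 0, 0, 0, 0], [0, 0, -0.6, 0, 0, 0], [0, 0, -0.9, 0, 0, 0], [0, 0, -0.9, 0, 0, 0], [0, 0, -0.9, 0, 0, 0], [-0.93, -0.6, 0, 0, 0, 0], [-0.93, -0.6, 0, 0, 0, 0], [-0.93, -0.6, 0, 0, 0, 0], [-0.93, -0.6, 0, 0, 0, 0], [-0.93, -0.6, 0, 0, 0, 0], [-0.93, -0.6, 0, 0, 0, 0], [-0.93, -0.6, 0, 0, 0, 0], [-0.93, -0.6, 0, 0, 0, 0], [-0.93, -0.6, 0, 0, 0, 0], [0, 0, 0, 0, 0, 0], [0, 0, 0, 0, 0, 0]], gripper=0)

```text
time: 24.2
tool_pos: [0.4109, -0.1292, 0.1573]
ee_rot: [3.141, -0.0, 1.57]
wrist_force: [-0.4, -0.4, 0.2]
width: 0.0941
finger_force: 0.0
```

```bash
python3 -c "
from h import *
caps('w7',.09); print(get_obs()['tool_pos'])"
```

```text
w7 [490. 107.] 1417 mid [ 0.6187 -0.0463  0.09  ] ext [0.036 0.036 0.012] hue 2
w7 [257. 197.] 1151 mid [ 0.4115 -0.1302  0.0888] ext [0.035 0.036 0.01 ] hue 108
[ 0.41105097 -0.12886019  0.15715569]
```

View pics/w7.png

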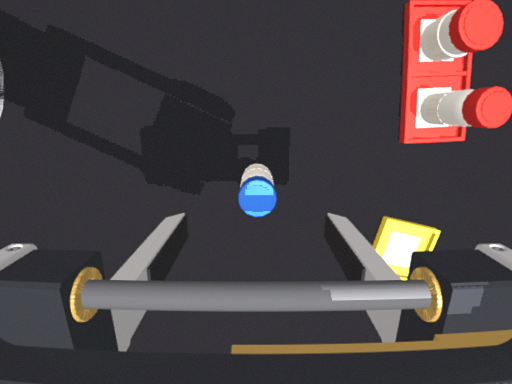

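Blue bottle's cap at (257,197) is centred between the fingers; both reds stand in their bays.

Emit:
drive_tool(commands=[[0, 0, 0.5, 0, 0, 0], [0, 0, 0.8, 0, 0, 0], [0, 0, 0.8, 0, 0, 0], [0, 0, 0.6, 0, 0, 0], [0, 0, 0.3, 0, 0, 0], [0, 0, 0, 0, 0, 0]], gripper=0)

```text
time: 25.0
tool_pos: [0.4105, -0.1286, 0.0365]
ee_rot: [-3.14, -0.001, 1.572]
wrist_force: [0.1, 0.5, 1.2]
width: 0.0943
finger_force: 0.0
```

Emit:
drive_tool(commands=[[0, 0, 0, 0, 0, 0], [0, 0, 0, 0, 0, 0], [0, 0, 0, 0, 0, 0], [0, 0, 0, 0, 0, 0], [0, 0, 0, 0, 0, 0], [0, 0, 0, 0, 0, 0], [0, 0, 0, 0, 0, 0], [0, 0, 0, 0, 0, 0], [0, 0, 0, 0, 0, 0]], gripper=1)

```text
time: 26.12
tool_pos: [0.4109, -0.1295, 0.0372]
ee_rot: [3.141, 0.0, 1.571]
wrist_force: [1.5, 1.1, 0.9]
width: 0.036
finger_force: 30.0
```

Emit:
drive_tool(commands=[[0, 0, -0.4, 0, 0, 0], [0, 0, -0.8, 0, 0, 0], [0, 0, -0.8, 0, 0, 0], [0, 0, -0.8, 0, 0, 0], [0, 0, -0.4, 0, 0, 0], [0.5, 0.3, 0, 0, 0, 0], [0.9, 0.5, 0, 0, 0, 0], [0.9, 0.5, 0, 0, 0, 0], [0.9, 0.5, 0, 0, 0, 0], [0.9, 0.5, 0, 0, 0, 0], [0.9, 0.5, 0, 0, 0, 0], [0.9, 0.5, 0, 0, 0, 0], [0.9, 0.5, 0, 0, 0, 0], [0.9, 0.5, 0, 0, 0, 0], [0.9, 0.5, 0, 0, 0, 0], [0.9, 0.5, 0, 0, 0, 0], [0.7, 0.2, 0, 0, 0, 0], [0, 0, 0, 0, 0, 0], [0, 0, 0, 0, 0, 0]], gripper=1)

```text
time: 28.5
tool_pos: [0.6302, 0.2778, 0.1644]
ee_rot: [-3.14, 0.001, 1.571]
wrist_force: [0.5, -0.1, -1.2]
width: 0.0354
finger_force: 30.0
```

```bash
python3 -c "
from h import *
bays('w8'); print(get_obs()['tool_pos'])"
```

```text
w8 [258. 172.] 1180 mid [0.6319 0.284  0.0071] ext [0.044 0.062 0.009]
[0.63030035 0.27743381 0.16473061]
```

Emit:
drive_tool(commands=[[0.05, 0.04, 0.5, 0, 0, 0], [0, 0, 0.8, 0, 0, 0], [0, 0, 0.8, 0, 0, 0], [0, 0, 0.5, 0, 0, 0], [0, 0, 0.3, 0, 0, 0], [0, 0, 0.15, 0, 0, 0], [0, 0, 0.05, 0, 0, 0], [0, 0, 0.02, 0, 0, 0], [0, 0, 0, 0, 0, 0]], gripper=1)

```text
time: 29.68
tool_pos: [0.6328, 0.2808, 0.0413]
ee_rot: [3.14, -0.001, 1.571]
wrist_force: [-0.1, -0.4, 0.4]
width: 0.0361
finger_force: 30.0
```

Emit:
drive_tool(commands=[[0, 0, 0, 0, 0, 0], [0, 0, 0, 0, 0, 0], [0, 0, 0, 0, 0, 0], [0, 0, 0, 0, 0, 0], [0, 0, 0, 0, 0, 0], [0, 0, -0.6, 0, 0, 0], [0, 0, -0.8, 0, 0, 0], [0, 0, -0.8, 0, 0, 0], [0, 0, -0.8, 0, 0, 0], [-0.64, -0.83, 0, 0, 0, 0], [-0.64, -0.83, 0, 0, 0, 0], [-0.64, -0.83, 0, 0, 0, 0], [-0.64, -0.83, 0, 0, 0, 0], [-0.64, -0.83, 0, 0, 0, 0], [-0.64, -0.83, 0, 0, 0, 0], [0, 0, 0, 0, 0, 0], [0, 0, 0, 0, 0, 0]], gripper=0)

```text
time: 31.8
tool_pos: [0.4336, 0.1272, 0.1607]
ee_rot: [3.14, -0.0, 1.571]
wrist_force: [0.3, 0.9, 0.6]
width: 0.0941
finger_force: 0.0
```

```bash
python3 -c "
from h import *
caps('w9',.066); print(get_obs()['tool_pos'])"
```

```text
w9 [115.  96.] 494 mid [0.2938 0.2291 0.0644] ext [0.041 0.043 0.009] hue 144
w9 [453. 111.] 1762 mid [0.626  0.2061 0.066 ] ext [0.045 0.044 0.012] hue 95
w9 [253. 189.] 836 mid [0.431  0.1309 0.0644] ext [0.044 0.037 0.009] hue 30
w9 [403. 268.] 203 mid [0.5991 0.037  0.066 ] ext [0.014 0.024 0.012] hue 1
[0.43382695 0.12734821 0.16059976]
```

View pics/w9.png

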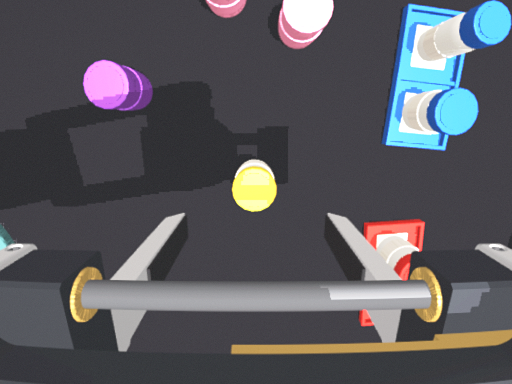

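The yellow cap at (254,189) is centred between the fingers, and both blue containers stand in their bays.

Emit:
drive_tool(commands=[[0, -0.03, 0.6, 0, 0, 0], [0, 0, 0.8, 0, 0, 0], [0, 0, 0.8, 0, 0, 0], [0, 0, 0.8, 0, 0, 0], [0, 0, 0.45, 0, 0, 0], [0, 0, 0, 0, 0, 0]], gripper=0)

```text
time: 32.6
tool_pos: [0.431, 0.1272, 0.0204]
ee_rot: [-3.137, 0.001, 1.572]
wrist_force: [-0.1, 0.2, -0.2]
width: 0.0937
finger_force: 0.0
```

Emit:
drive_tool(commands=[[0, 0, 0, 0, 0, 0], [0, 0, 0, 0, 0, 0], [0, 0, 0, 0, 0, 0], [0, 0, 0, 0, 0, 0], [0, 0, 0, 0, 0, 0], [0, 0, 0, 0, 0, 0], [0, 0, 0, 0, 0, 0], [0, 0, 0, 0, 0, 0]], gripper=1)

```text
time: 33.6
tool_pos: [0.4319, 0.1269, 0.0224]
ee_rot: [3.141, 0.0, 1.571]
wrist_force: [-0.1, -0.5, 0.2]
width: 0.0447
finger_force: 30.0
```

Emit:
drive_tool(commands=[[0, 0, -0.4, 0, 0, 0], [0, 0, -0.9, 0, 0, 0], [0, 0, -0.9, 0, 0, 0], [0, 0, -0.9, 0, 0, 0], [0, 0, -0.4, 0, 0, 0], [-0.45, 0.23, 0, 0, 0, 0], [-0.9, 0.42, 0, 0, 0, 0], [-0.9, 0.42, 0, 0, 0, 0], [-0.9, 0.42, 0, 0, 0, 0], [-0.9, 0.42, 0, 0, 0, 0], [-0.9, 0.42, 0, 0, 0, 0], [-0.9, 0.42, 0, 0, 0, 0], [-0.9, 0.42, 0, 0, 0, 0], [-0.9, 0.42, 0, 0, 0, 0], [-0.9, 0.42, 0, 0, 0, 0], [-0.3, 0.22, 0, 0, 0, 0], [0, 0, 0, 0, 0, 0], [0, 0, 0, 0, 0, 0]], gripper=1)

```text
time: 35.85
tool_pos: [0.6007, -0.2256, 0.1622]
ee_rot: [-3.141, -0.001, 1.572]
wrist_force: [0.1, 0.0, -0.2]
width: 0.0444
finger_force: 30.0
```

```bash
python3 -c "
from h import *
bays('w10'); print(get_obs()['tool_pos'])"
```

```text
w10 [269.  27.] 491 mid [ 0.6183 -0.0496  0.0071] ext [0.043 0.04  0.01 ]
w10 [258. 174.] 1139 mid [ 0.6016 -0.2204  0.0069] ext [0.057 0.058 0.009]
[ 0.60073764 -0.22559304  0.16247013]
```

Emit:
drive_tool(commands=[[0, 0.03, 0.4, 0, 0, 0], [0, 0, 0.8, 0, 0, 0], [0, 0, 0.8, 0, 0, 0], [0, 0, 0.8, 0, 0, 0], [0, 0, 0.4, 0, 0, 0], [0, 0, 0.15, 0, 0, 0], [0, 0, 0.05, 0, 0, 0], [0, 0, 0.02, 0, 0, 0], [0, 0, 0, 0, 0, 0]], gripper=1)

```text
time: 37.02
tool_pos: [0.6029, -0.2274, 0.0267]
ee_rot: [3.14, 0.001, 1.571]
wrist_force: [0.9, 0.2, -0.7]
width: 0.0443
finger_force: 30.0
```

Emit:
drive_tool(commands=[[0, 0, 0, 0, 0, 0], [0, 0, 0, 0, 0, 0], [0, 0, 0, 0, 0, 0], [0, 0, 0, 0, 0, 0], [0, 0, 0, 0, 0, 0], [0, 0, -0.6, 0, 0, 0], [0, 0, -0.9, 0, 0, 0], [0, 0, -0.9, 0, 0, 0], [0, 0, -0.9, 0, 0, 0], [0, -0.9, 0, 0, 0, 0], [0, -0.9, 0, 0, 0, 0], [0, -0.9, 0, 0, 0, 0], [0, -0.9, 0, 0, 0, 0], [0, -0.9, 0, 0, 0, 0], [0, -0.9, 0, 0, 0, 0], [0, 0, 0, 0, 0, 0], [0, 0, 0, 0, 0, 0]], gripper=0)

```text
time: 39.15
tool_pos: [0.3868, -0.2272, 0.1578]
ee_rot: [3.14, 0.001, 1.571]
wrist_force: [0.2, 0.1, -0.1]
width: 0.094
finger_force: 0.0
```

```bash
python3 -c "
from h import *
s=snapshot('top'); cv2.imwrite('pics/t11.png',cv2.resize(s['image'][110:270,70:450],None,fx=2.1,fy=2.1,interpolation=cv2.INTER_CUBIC))
s=snapshot('side'); cv2.imwrite('pics/s11.png',s['image'])"
```

```text
(no output)
```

View pics/t11.png

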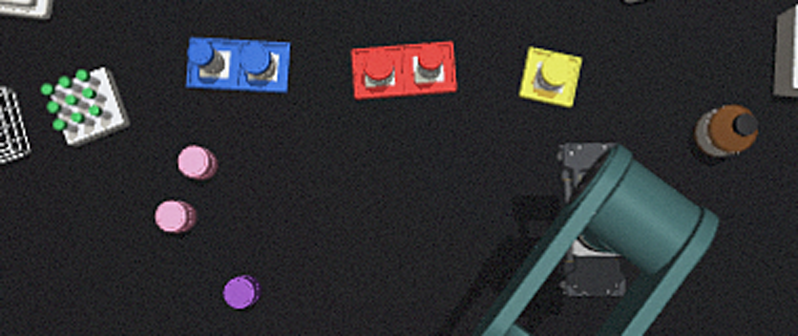

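View pics/s11.png

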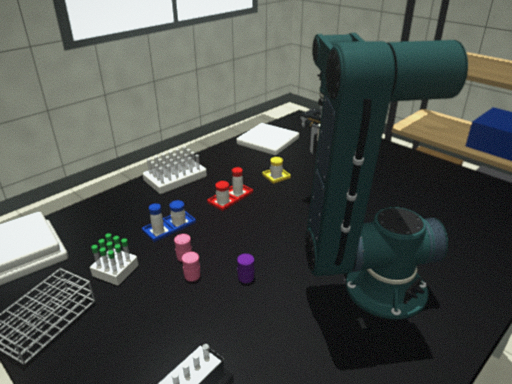

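All five stand upright in their own trays: blue (155,218) and (178,212), red (222,193) and (237,180), yellow (277,167) in the side view. The tube block, amber bottle and lookalikes are where they were, and the gripper is clear.

```bash
python3 -c "
from bench import close_job
print(close_job())"
```

```text
the job is handed in; nothing more can be done
None
```

All five containers stand upright in the trays of their own colour, with both red ones placed first, and the job was handed in at about 39 s.

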